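Rake the stirrer rods into their grooved tray

TASK

Two steel stirrer rods lie askew on the flat half of the grooved wooden tray. Take the toothed rake by its wooden grip and comb it along the tray, from the flat half over the grooves, until each rod has dropped into a groove of its own; the rake alone may move the rods, so do not touch them with the gripper. Then stand the rake upright on its teeth on the bare counter beside the tray and let go.

Things in the scene. Friction and masses are not known exactly. Their poses are not given: they have to be found in the camera images.
- tray: Fixed dark wood tray 300 (x) by 150 mm (y); origin: centre of underside; x = combing way. Flat floor 24 mm high from x = -150 (open end, no wall) to +30; then 4 grooves along y, 22 wide, at x = 41, 69, 97, 125, bottoms 7 mm, ridges 24 mm high. Walls on the other 3 sides 36 mm high, 138 clear across y. A rod in a groove has its axis 15 mm high, 1 mm clear below the ridges; on the flat 32.
- rod_a: Plain round polished steel rod, 16 mm diameter, 100 mm long, about 110 g, loose and askew (up to 20 degrees off the groove direction) on the flat half of the tray, the one nearer the open end (tray x about -66 mm). Origin at its middle, on its axis; x along the rod. It rolls and slides easily.
- rod_b: An identical loose rod, askew on the flat half, the one nearer the grooves (tray x about -4 mm). Origin at its middle, on its axis; x along the rod.
- rake_grip (a point): Toothed hand rake, 0.3 kg, upright on the counter; point: middle of its wooden grip, 66 mm above the tooth tips; z up. Grip block 26 (x, grip across this) by 60 (y) by 68 mm high; below it a 112 mm steel bar (along y) with 6 flat teeth 30 mm deep (x), too deep to drop into the grooves. Same both ways round. Tips 1-6 mm over the ridges push loose rods. Not the press with the round foot.
Things that resemble listed ones, but are neither listed nor needed, are in the scene too. Leave any purple or red look-alike of the rod_b alone.

How it is judged:
By the outcome, as a careful person would: the job done as asked, in the order asked, and still so for the second after the job is handed in, with the robot touching nothing.
It also fails if it takes over 51 s, if anything falls off the work surface, if the arm or the gripper's body presses on something with over 40 N, if the wrist force passes 120 N, or if a joint passes its speed limit or range.

ROBOT

A 6-joint arm with a two-finger parallel gripper is mounted at the origin on the work surface. World frame = base frame: x ahead of the robot, y to its left, z up, the work surface at z = 0. Lengths are in m, angles in rad, forces in N, time in s.
With the tool pointing down it reaches from about 0.4 to 0.925 m from the base axis. Payload 12.5 kg.
Tool frame: the origin (TCP) lies midway between the tips of the shut fingers; the grasp point (between the pads) lies arm.grip_depth behind it (arm.grip_depth is the distance from the TCP to the grasp point, in m); z points along the fingers, y is the direction in which the jaws open and shut (so a half turn about z gives the same grasp; the last joint's range is limited). The gripper opens to 95 mm and grips with 3 to 60 N. Pads are 20 mm wide; open, the fingers measure 119 mm over their backs; the gripper's body (75 mm by 180 mm) begins 59 mm behind the grasp point.
Start: joints at [-1.348, 0.491, 1.559, -0, 1.092, -0.106], TCP at [0.202, -0.592, 0.215] pointing down, gripper open.
Joint ranges: [-3.1, 3.1], [-0.84, 2.19], [0.05, 2.79], [-1.13, 4.28], [0.06, 2.93], [-2.69, 2.69]. Speed limits (rad/s): [2.22, 2.22, 2.79, 3.14, 3.14, 3.14].

INTERFACE

Orientations are given as a rotation vector (axis times angle).
In Python, from cell import arm gives the robot as it stands.
- The arm moves only by the tool drive_tool, never from a script. Its argument "steps" is a list of rows, each an object of numbers: "tx", "ty", "tz": the shift along the world's x, y, z in m; "roll": the turn about the world's z in degrees. A call has 1 to 20 rows; each row shifts and turns the commanded pose from where the row before left it; what a row does not reach is not made up. A row lasts 1/10 s, in which the tool goes at most 50 mm and 8.59 degrees, less where a joint would pass 70% of its speed; a pose out of reach is approached as far as the arm can. A call with a gripper value outside its range is refused whole. "fingers" is the finger opening in m, from 0 to 0.0951, set as the call begins (left out, the last holds). The fingers move at their own pace and stop on an object; the grip force is fixed at half the most. Time passes only in rows, so rows that do not move let the fingers close. It gives the time, the measured TCP pose, the force and the opening at its end, in the units of the state.
- arm.state(): the state, without advancing time (a new reading comes with each control period).
- arm.read_camera(name): name is "scene" or "top" or "wrist"; returns a dict with "img" (420x560x3 uint8, blue, green, red), "fx", "fy", "cx", "cy" (pixels), "R" (3x3) and "t" (3): a world point X has camera coordinates R X + t. Camera axes: x right, y down, z forward; pixel columns grow to the right and rows downward; lengths in m; the calibration is good to about 2 mm. A picture is of the moment at which its call begins. There is no depth.
- arm.sign_off(): hands the job in, once; it reports no verdict.
Trained networks look in a picture, given as the dict that the camera call returned (one of the last four; its "shot" number tells which), for a name from the list of things; names that differ only in an ending like _2 or _b are one class to them, and where a whole thing is asked for, a point or a joint stands for the part that bears it (a point fixed in the world has none). Each returns a list of dicts, best first, with "conf" (0 to 1); they miss things now and then, are a little off and sometimes report something else, mostly with a low value. They report only what shows in the picture. A call takes as long as a camera call. They do not tell look-alikes from the thing itself.
- arm.cut_out(picture, name): "region" (420x560 bool, what is visible of it) and "bbox" ([left, top, right, bottom] in pixels, round what is visible of it).
The state is a dict: "time_s": time; "q": joint angles; "dq": joint speeds; "joint_efforts": joint torques, N m; "ee_pos": TCP position; "ee_rot": TCP orientation; "contact_force": force on the tool from outside, world axes, zero at the start; "ft_torque": the same for the moment, N m; "gripper_width": opening from 0.0 (shut) to 1.0 (fully open).
Only numpy, scipy, OpenCV 4.12 (cv2) and the standard library are available. Lean on these libraries where they do the work, as an engineer would, in place of code of your own. Each camera call takes 0.05 s, during which the arm holds its last target.

## Working session

There is one attempt and no reset: what is moved stays moved. The work goes in short steps, Python scripts to look and compute and a tool call to move; the robot and the scene stay as the last step left them, time stands still between calls to the robot, and variables do not carry over. Pictures are saved under pics/ and viewed, and the job is handed in when it is done.

Besides the shell and the picture viewer there is one more tool, called after "Emit:" by a JSON object that holds its "method" and its "body", one argument or row to a line. drive_tool: Moves the arm, as the interface text tells. Its arguments: {"type":"object","properties":{"steps":{"type":"array","items":{"type":"object","properties":{"tx":{"type":"number"},"ty":{"type":"number"},"tz":{"type":"number"},"roll":{"type":"number"}}}},"fingers":{"type":"number"}},"required":["steps"]}

```bash
mkdir -p pics; ls; cat > h.py <<'E'
import numpy as np, cv2
from cell import arm
def ray(c,u,v,z):
    R=np.array(c["R"]);t=np.array(c["t"])
    d=R.T@np.array([(u-c["cx"])/c["fx"],(v-c["cy"])/c["fy"],1]);o=-R.T@t
    return o+d*(z-o[2])/d[2]
def proj(c,X):
    p=np.array(c["R"])@np.array(X)+np.array(c["t"]);return c["fx"]*p[0]/p[2]+c["cx"],c["fy"]*p[1]/p[2]+c["cy"]
E
python3 - <<'E'
from h import *
print(arm.grip_depth, arm.state())
for n in("top","scene"):
    c=arm.read_camera(n);cv2.imwrite(f"pics/{n}0.png",c["img"])
    print(n,c["fx"],c["R"],c["t"])
    for k in("tray","rod_a","rake_grip"):
        for d in arm.cut_out(c,k): 
            ys,xs=np.nonzero(d["region"]);print(k,round(d["conf"],2),d["bbox"],xs.mean().round(1),ys.mean().round(1),len(xs))
E
```

```text
pics
0.0188 {'time_s': 0.0, 'q': array([-1.34755185e+00,  4.91533357e-01,  1.55947302e+00, -1.82171544e-05,
        1.09171786e+00, -1.05592896e-01]), 'dq': array([ 0.00097018,  0.00096464, -0.0004903 , -0.00021155,  0.00080431,
        0.00018898]), 'joint_efforts': array([-3.03803827e-04, -6.12637281e+01, -2.58177602e+01,  6.92003011e-02,
        4.83433949e-02, -7.90552281e-05]), 'ee_pos': array([ 0.20180263, -0.59124774,  0.21406992]), 'ee_rot': array([-3.09810848e+00, -5.14040664e-01,  1.29797641e-04]), 'contact_force': array([ 0.16151813, -0.00741539, -0.2496608 ]), 'ft_torque': array([-0.05020507,  0.04839181, -0.00767812]), 'gripper_width': 0.9998706165113415}
top 459.35176645551144 [[-0.01331396 -0.99981061 -0.01419415]
 [-0.99901397  0.01390195 -0.04216414]
 [ 0.04235348  0.01361878 -0.99900987]] [0.06020201 0.48608392 0.90008101]
tray 0.81 [276.9, 143.9, 442.8, 233.0] 362.3 184.9 11142
rod_a 0.89 [220.8, 116.4, 245.2, 168.7] 232.2 141.4 419
rod_a 0.78 [351.5, 160.9, 364.5, 209.8] 357.4 185.0 424
rod_a 0.78 [213.1, 221.1, 265.3, 235.3] 239.4 226.6 390
rod_a 0.77 [298.9, 75.3, 326.2, 121.2] 312.4 97.5 358
rod_a 0.76 [414.2, 253.2, 432.0, 304.1] 423.0 278.4 410
rod_a 0.57 [320.3, 161.3, 335.8, 213.8] 329.1 186.9 436
rake_grip 0.6 [146.2, 102.8, 189.5, 157.2] 165.7 130.1 1274
scene 417.85300077513153 [[-0.65592348  0.7546741  -0.01521135]
 [ 0.52363995  0.44042137 -0.72926691]
 [-0.54365945 -0.48630856 -0.68406023]] [ 0.29239905 -0.22425444  1.26390063]
tray 0.74 [173.3, 170.9, 303.9, 259.2] 237.7 213.7 5960
rod_a 0.89 [267.9, 279.3, 313.6, 302.6] 291.2 290.4 348
rod_a 0.83 [191.9, 257.0, 219.8, 296.1] 205.7 275.6 357
rod_a 0.79 [241.5, 202.2, 269.8, 235.3] 252.8 217.7 283
rod_a 0.72 [314.0, 225.8, 351.8, 252.4] 334.0 240.9 255
rod_a 0.66 [243.5, 148.3, 261.0, 173.7] 251.5 161.1 165
rod_a 0.65 [224.7, 196.0, 256.2, 216.5] 237.1 207.2 291
rake_grip 0.66 [309.5, 290.0, 365.4, 350.0] 336.2 319.0 1652
```

View pics/top0.png

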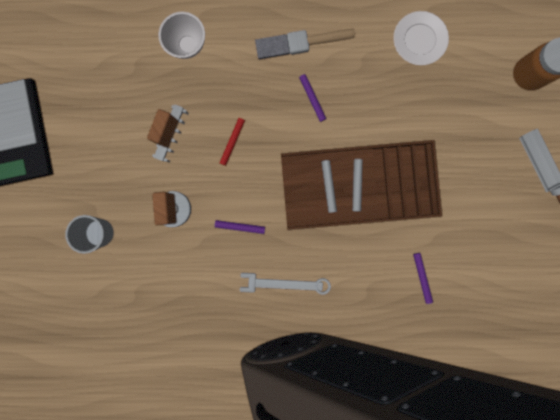

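View pics/scene0.png

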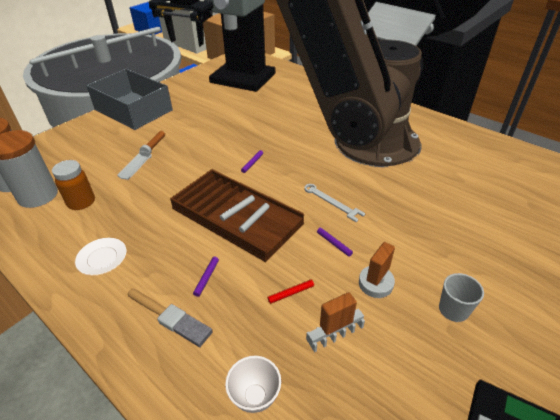

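```bash
python3 - <<'E'
import cv2
a=cv2.imread("pics/top0.png")
cv2.imwrite("pics/t_tray.png",cv2.resize(a[130:250,265:455],None,fx=4,fy=4,interpolation=cv2.INTER_CUBIC))
cv2.imwrite("pics/t_rake.png",cv2.resize(a[85:175,125:260],None,fx=5,fy=5,interpolation=cv2.INTER_CUBIC))
E
```

```text
(no output)
```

View pics/t_tray.png

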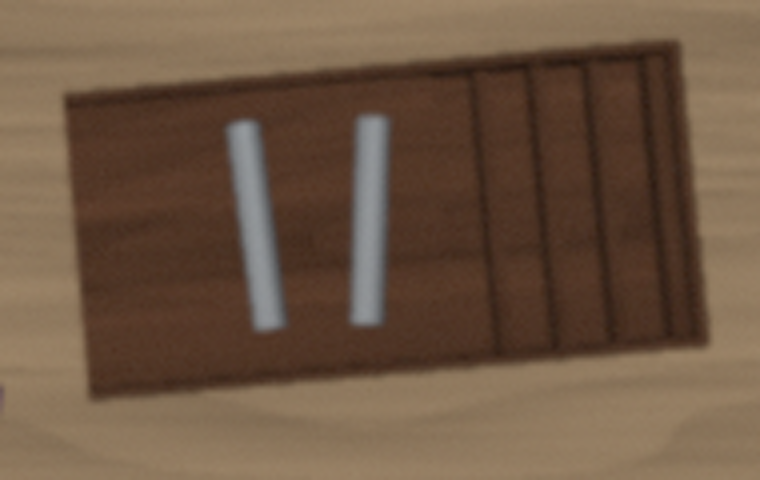

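View pics/t_rake.png

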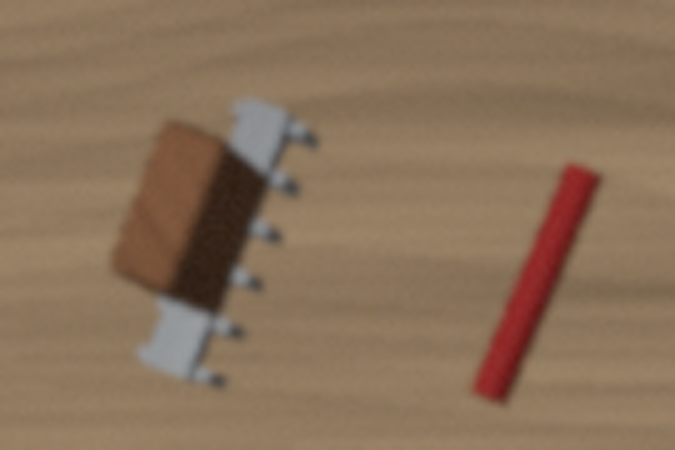

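```bash
python3 - <<'E'
from h import *
c=arm.read_camera("top")
P=[ray(c,265+x/4,130+y/4,.036) for x,y in((66,95),(678,42),(708,343),(92,400))]
for p in P:print("tray",p.round(4))
print([np.linalg.norm(P[i]-P[(i+1)%4]).round(4) for i in range(4)], np.mean(P,0).round(4))
ax=(P[1]+P[2]-P[0]-P[3]);yaw=np.arctan2(ax[1],ax[0]);print("yaw",np.degrees(yaw))
ay=(P[0]+P[1]-P[2]-P[3]);print("yaw2",np.degrees(np.arctan2(ay[1],ay[0]))-90)
C=np.mean(P,0)
ex=np.array([np.cos(yaw),np.sin(yaw)]);ey=np.array([-ex[1],ex[0]])
for n,e in dict(a=((244,122),(269,330)),b=((373,116),(367,325))).items():
    for x,y in e:
        p=ray(c,265+x/4,130+y/4,.036)[:2]-C[:2];print(n,(p@ex).round(4),(p@ey).round(4))
for x in (473,530,585,642): 
    p=ray(c,265+x/4,130+65/4,.024)[:2]-C[:2];print("gr",(p@ex).round(4),(p@ey).round(4))
for s,z in((((172,120),(225,148),(182,295),(112,268)),.1),):
    Q=[ray(c,125+x/5,85+y/5,z) for x,y in s];print("grip",np.round(Q,4).tolist(),np.mean(Q,0).round(4),[np.linalg.norm(Q[i]-Q[(i+1)%4]).round(4) for i in range(4)])
    l=Q[0]+Q[1]-Q[2]-Q[3];print("long dir deg",np.degrees(np.arctan2(l[1],l[0])))
# bar corners
s=[ray(c,125+x/5,85+y/5,.032) for x,y in((235,100),(137,355),(290,115),(192,380))];print(np.round(s,4).tolist())
sc=arm.read_camera("scene");
im=sc["img"];cv2.imwrite("pics/s_r.png",cv2.resize(im[275:365,295:380],None,fx=6,fy=6,interpolation=cv2.INTER_CUBIC))
im2=im.copy()
for X in P+Q:
    u,v=proj(sc,X);cv2.circle(im2,(int(round(u)),int(round(v))),1,(0,255,0),-1)
cv2.imwrite("pics/s_chk.png",cv2.resize(im2[160:370,160:380],None,fx=2.7,fy=2.7,interpolation=cv2.INTER_CUBIC))
E
```

```text
tray [0.5681 0.0594 0.036 ]
tray [ 0.5893 -0.2361  0.036 ]
tray [ 0.4441 -0.2465  0.036 ]
tray [0.4207 0.0488 0.036 ]
[np.float64(0.2962), np.float64(0.1455), np.float64(0.2962), np.float64(0.1478)] [ 0.5056 -0.0936  0.036 ]
yaw -85.68130156978953
yaw2 -85.90019086607012
a -0.0634 0.0531
a -0.0607 -0.048
b -0.0012 0.0503
b -0.0136 -0.0497
gr 0.0517 0.0722
gr 0.0794 0.0697
gr 0.106 0.0672
gr 0.1337 0.0647
grip [[0.6442, 0.278, 0.1], [0.6336, 0.2587, 0.1], [0.5804, 0.2745, 0.1], [0.5906, 0.2998, 0.1]] [0.6122 0.2777 0.1   ] [np.float64(0.0219), np.float64(0.0555), np.float64(0.0273), np.float64(0.0578)]
long dir deg -19.37497438809269
[[0.6679, 0.2728, 0.032], [0.5681, 0.3115, 0.032], [0.6616, 0.2512, 0.032], [0.5579, 0.2899, 0.032]]
```

View pics/s_chk.png

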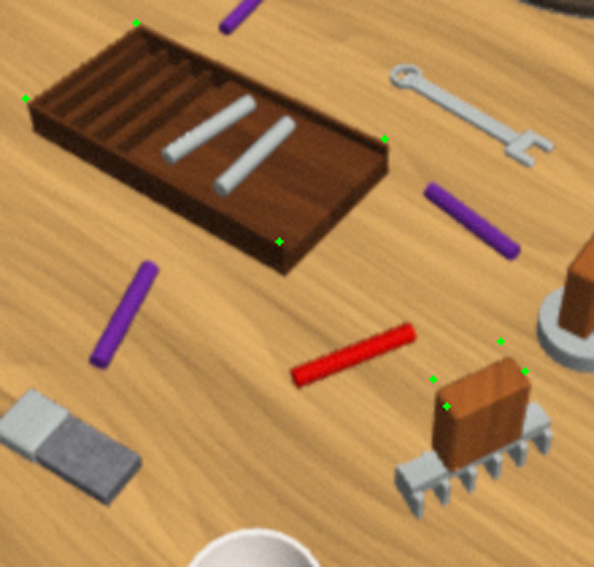

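View pics/s_r.png

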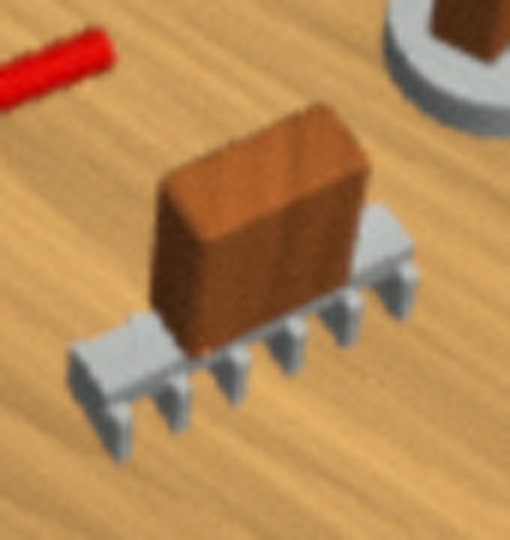

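```bash
python3 - <<'E'
from h import *
from scipy.optimize import least_squares
c=arm.read_camera("top");s=arm.read_camera("scene")
L=[(1,1),(1,-1),(-1,-1),(-1,1)]
T=[(125+x/5,85+y/5) for x,y in((172,120),(225,148),(182,295),(112,268))]
S=[(295+x/6,275+y/6) for x,y in((208,240),(160,182),(320,103),(368,162))]
obs=[(c,a,b,.1,T[i]) for i,(a,b) in enumerate(L)]+[(s,a,b,.1,S[i]) for i,(a,b) in enumerate(L)]+[(s,1,1,.032,(295+198/6,275+355/6))]
def f(p,o=obs):
    r=[]
    for cam,a,b,z,uv in o:
        l=np.array([np.cos(p[2]),np.sin(p[2])]);w=np.array([-l[1],l[0]])
        q=np.array(p[:2])+a*.03*l+b*.013*w
        r+=list(np.array(proj(cam,[q[0],q[1],z+p[3]]))-uv)
    return np.array(r)
for o in(obs,obs[:4],obs[4:]):
    r=least_squares(lambda p:np.r_[f(p,o),p[3]*200],[.61,.277,-.33,0]);print(r.x.round(4),np.degrees(r.x[2]),f(r.x,o).reshape(-1,2).round(1).tolist())
# tray with wall-top corners
TT=[(265+x/4,130+y/4) for x,y in((66,95),(678,42),(708,343),(92,400))]
SS=[(160+x/2.7,160+y/2.7) for x,y in((284,250),(32,105),(140,27),(388,152))]
sg=[(-1,1),(1,1),(1,-1),(-1,-1)]
def g(p,o):
    r=[]
    l=np.array([np.cos(p[2]),np.sin(p[2])]);w=np.array([-l[1],l[0]])
    for cam,P in o:
        for (a,b),uv in zip(sg,P):
            q=np.array(p[:2])+a*.15*l+b*.075*w
            r+=list(np.array(proj(cam,[q[0],q[1],.036]))-uv)
    return np.array(r)
for o in([(c,TT),(s,SS)],[(c,TT)],[(s,SS)]):
    r=least_squares(g,[.505,-.094,-1.5],args=(o,));print(r.x.round(4),np.degrees(r.x[2]),r.fun.reshape(-1,2).round(1).tolist())
E
```

```text
[ 0.612   0.2826 -0.3446 -0.0086] -19.746868139355687 [[-2.3, 0.9], [0.4, -0.2], [-2.0, 1.3], [-1.3, 2.1], [-1.6, 0.7], [-2.0, -0.8], [-0.6, -1.6], [0.2, -0.9], [-2.4, 2.6]]
[ 0.6126  0.2784 -0.3531 -0.0022] -20.231901545812985 [[-0.9, -0.3], [1.9, -1.2], [-0.8, 0.4], [-0.2, 1.1]]
[ 0.6112  0.2847 -0.3505 -0.0073] -20.081694965647404 [[-0.4, 0.6], [-0.7, -0.9], [0.8, -1.6], [1.5, -0.9], [-1.2, 2.6]]
[ 0.5061 -0.0903 -1.501 ] -86.00012074376234 [[-2.7, -1.2], [-0.8, -1.1], [-0.7, 1.3], [-2.8, -0.0], [-1.5, -2.1], [-3.1, -2.0], [-0.8, -2.7], [-0.3, -4.2]]
[ 0.5056 -0.0936 -1.4961] -85.72083198492497 [[-1.2, -0.5], [0.7, -1.2], [1.2, 1.1], [-0.8, 0.6]]
[ 0.5102 -0.0814 -1.5101] -86.5219466444969 [[-0.3, 1.2], [-1.9, -0.1], [0.8, -0.9], [1.5, -1.2]]
```

Emit:
{"method": "drive_tool", "body": {
  "steps": [
    {"tx":0.024,"ty":0.031,"roll":-2},
    {"tx":0.024,"ty":0.031,"roll":-2},
    {"tx":0.024,"ty":0.031,"roll":-2},
    {"tx":0.024,"ty":0.031,"roll":-2},
    {"tx":0.024,"ty":0.031,"roll":-2},
    {"tx":0.024,"ty":0.031,"roll":-2},
    {"tx":0.024,"ty":0.031,"roll":-2},
    {"tx":0.024,"ty":0.031,"roll":-2},
    {"tx":0.024,"ty":0.031,"roll":-2},
    {"tx":0.024,"ty":0.031,"roll":-2},
    {"tx":0.024,"ty":0.031,"roll":-2},
    {"tx":0.024,"ty":0.031,"roll":-2},
    {"tx":0.024,"ty":0.031,"roll":-2},
    {"tx":0.008,"ty":0.039,"roll":-2},
    {"tx":0.008,"ty":0.039,"roll":-2},
    {"tx":0.008,"ty":0.039,"roll":-2},
    {"tx":0.008,"ty":0.039,"roll":-2},
    {"tx":0.008,"ty":0.039,"roll":-2},
    {"tx":0.008,"ty":0.039,"roll":-2},
    {"tx":0.008,"ty":0.039}
  ],
  "fingers": 0.095
}}

```text
invalid input at $.steps[0]: expected keys tx, ty, tz, roll
```

Emit:
{"method": "drive_tool", "body": {
  "steps": [
    {"tx":0.008,"ty":0.039},
    {"tx":0.008,"ty":0.039},
    {"tx":0.008,"ty":0.039},
    {"tx":0.008,"ty":0.039},
    {"tx":0.008,"ty":0.039},
    {},
    {}
  ]
}}

```text
invalid input at $.steps[0]: expected keys tx, ty, tz, roll
```

```bash
cat >> h.py <<'E'
from scipy.spatial.transform import Rotation as Ro
def st():
    s=arm.state();M=Ro.from_rotvec(s["ee_rot"]).as_matrix()
    print("t",round(s["time_s"],2),"p",s["ee_pos"].round(4),"jawdeg",np.degrees(np.arctan2(M[1,1],M[0,1])).round(2),"toolz",M[:,2].round(3),"F",s["contact_force"].round(1),"w",round(s["gripper_width"],3),"q",s["q"].round(2))
E
python3 - <<'E'
from h import *
st()
c=arm.read_camera("wrist");cv2.imwrite("pics/w1.png",c["img"])
print(c["fx"],np.round(c["R"],3).tolist(),(-np.array(c["R"]).T@c["t"]).round(3))
E
```

```text
t 0.6 p [ 0.2018 -0.5915  0.2146] jawdeg -71.16 toolz [ 0. -0. -1.] F [ 1.1  0.4 -0.3] w 1.0 q [-1.35  0.49  1.56 -0.    1.09 -0.11]
315.20403700863034 [[0.324, -0.946, -0.0], [-0.918, -0.314, 0.244], [-0.231, -0.079, -0.97]] [ 0.266 -0.568  0.385]
```

View pics/w1.png

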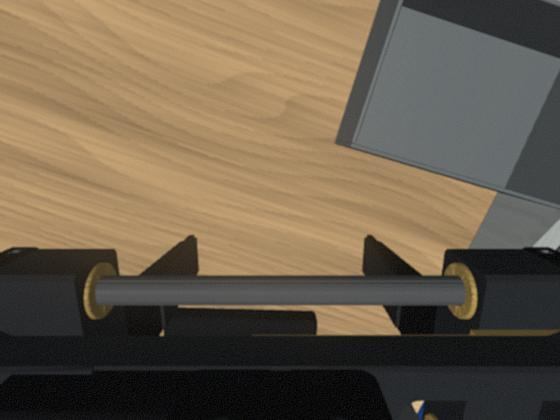

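All four keys are needed in each row (nothing moved).

Emit:
{"method": "drive_tool", "body": {
  "steps": [
    {"tx":0.024,"ty":0.031,"tz":0,"roll":-2},
    {"tx":0.024,"ty":0.031,"tz":0,"roll":-2},
    {"tx":0.024,"ty":0.031,"tz":0,"roll":-2},
    {"tx":0.024,"ty":0.031,"tz":0,"roll":-2},
    {"tx":0.024,"ty":0.031,"tz":0,"roll":-2},
    {"tx":0.024,"ty":0.031,"tz":0,"roll":-2},
    {"tx":0.024,"ty":0.031,"tz":0,"roll":-2},
    {"tx":0.024,"ty":0.031,"tz":0,"roll":-2},
    {"tx":0.024,"ty":0.031,"tz":0,"roll":-2},
    {"tx":0.024,"ty":0.031,"tz":0,"roll":-2},
    {"tx":0.024,"ty":0.031,"tz":0,"roll":-2},
    {"tx":0.024,"ty":0.031,"tz":0,"roll":-2},
    {"tx":0.024,"ty":0.031,"tz":0,"roll":-2},
    {"tx":0.008,"ty":0.039,"tz":0,"roll":-2},
    {"tx":0.008,"ty":0.039,"tz":0,"roll":-2},
    {"tx":0.008,"ty":0.039,"tz":0,"roll":-2},
    {"tx":0.008,"ty":0.039,"tz":0,"roll":-2},
    {"tx":0.008,"ty":0.039,"tz":0,"roll":-2},
    {"tx":0.008,"ty":0.039,"tz":0,"roll":-2},
    {"tx":0.008,"ty":0.039,"tz":0,"roll":0}
  ],
  "fingers": 0.095
}}

```text
time_s: 2.65
ee_pos: [0.57, 0.0862, 0.2148]
ee_rot: [3.097, -0.525, 0.0]
contact_force: [0.8, 0.5, 0.4]
gripper_width: 0.994
```

Emit:
{"method": "drive_tool", "body": {
  "steps": [
    {"tx":0.008,"ty":0.039,"tz":0,"roll":0},
    {"tx":0.008,"ty":0.039,"tz":0,"roll":0},
    {"tx":0.008,"ty":0.039,"tz":0,"roll":0},
    {"tx":0.008,"ty":0.039,"tz":0,"roll":0},
    {"tx":0.008,"ty":0.039,"tz":0,"roll":0},
    {"tx":0,"ty":0,"tz":0,"roll":0},
    {"tx":0,"ty":0,"tz":0,"roll":0}
  ]
}}

```text
time_s: 3.35
ee_pos: [0.6095, 0.2801, 0.2142]
ee_rot: [3.098, -0.52, -0.001]
contact_force: [0.5, -0.1, -0.6]
gripper_width: 0.998
```

```bash
python3 - <<'E'
from h import *
st()
c=arm.read_camera("wrist");cv2.imwrite("pics/w1.png",c["img"])
c=arm.read_camera("top");cv2.imwrite("pics/top1.png",c["img"])
E
```

```text
t 3.35 p [0.6095 0.2801 0.2142] jawdeg -109.07 toolz [-0.001 -0.    -1.   ] F [ 0.5 -0.1 -0.6] w 0.998 q [ 0.33  0.56  1.44 -0.    1.15  2.24]
```

View pics/w1.png

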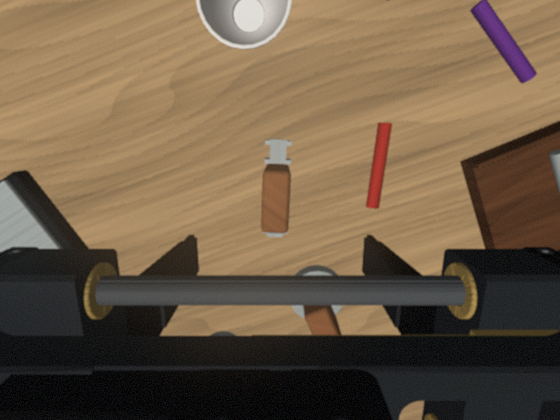

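View pics/top1.png

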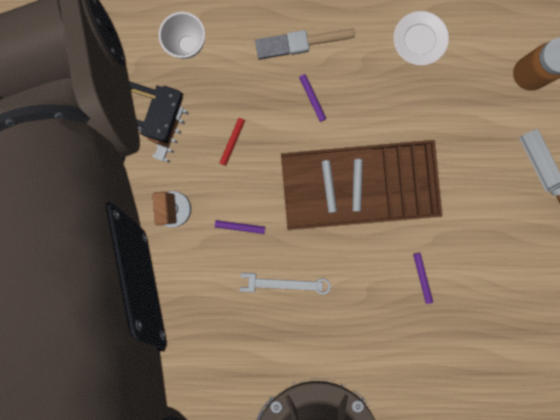

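```bash
python3 - <<'E'
from h import *
a=cv2.imread("pics/w1.png");cv2.imwrite("pics/w1z.png",cv2.resize(a[125:245,230:320],None,fx=5,fy=5,interpolation=cv2.INTER_CUBIC))
E
```

```text
(no output)
```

View pics/w1z.png

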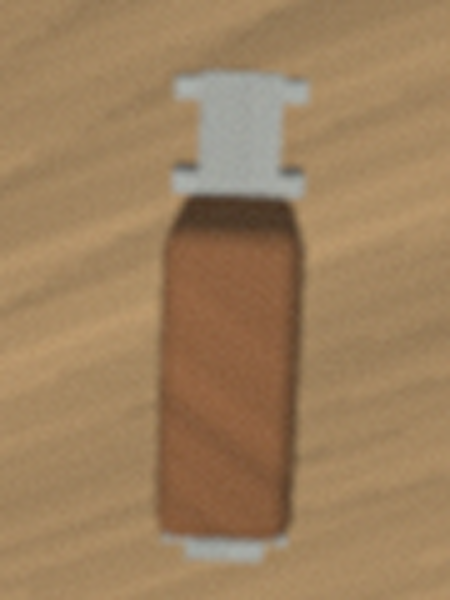

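```bash
python3 - <<'E'
from h import *
c=arm.read_camera("wrist")
Q=[ray(c,230+x/5,125+y/5,.1) for x,y in((165,238),(300,238),(290,536),(160,534))]
print(np.round(Q,4).tolist(),np.mean(Q,0).round(4))
l=Q[0]+Q[1]-Q[2]-Q[3];print(np.degrees(np.arctan2(l[1],l[0])),[np.linalg.norm(Q[i]-Q[(i+1)%4]).round(4) for i in range(4)])
# tray corner open end, wall top
print(ray(c,466,162,.036).round(4))
E
```

```text
[[0.6446, 0.2839, 0.1], [0.6366, 0.2608, 0.1], [0.5838, 0.2807, 0.1], [0.5922, 0.3038, 0.1]] [0.6143 0.2823 0.1   ]
-20.729830878484382 [np.float64(0.0244), np.float64(0.0565), np.float64(0.0246), np.float64(0.0561)]
[0.5761 0.0754 0.036 ]
```

Emit:
{"method": "drive_tool", "body": {
  "steps": [
    {"tx":0.004,"ty":0,"tz":-0.02,"roll":-1.3},
    {"tx":0,"ty":0,"tz":-0.02,"roll":0},
    {"tx":0,"ty":0,"tz":-0.02,"roll":0},
    {"tx":0,"ty":0,"tz":-0.02,"roll":0},
    {"tx":0,"ty":0,"tz":-0.02,"roll":0},
    {"tx":0,"ty":0,"tz":-0.02,"roll":0},
    {"tx":0,"ty":0,"tz":-0.02,"roll":0},
    {"tx":0,"ty":0,"tz":-0.016,"roll":0},
    {"tx":0,"ty":0,"tz":-0.01,"roll":0},
    {"tx":0,"ty":0,"tz":0,"roll":0},
    {"tx":0,"ty":0,"tz":0,"roll":0}
  ]
}}

```text
time_s: 4.6
ee_pos: [0.6142, 0.2794, 0.0492]
ee_rot: [-3.091, 0.558, -0.001]
contact_force: [0.4, 0.7, -0.1]
gripper_width: 0.999
```

Emit:
{"method": "drive_tool", "body": {
  "steps": [
    {"tx":0,"ty":0,"tz":0,"roll":0},
    {"tx":0,"ty":0,"tz":0,"roll":0},
    {"tx":0,"ty":0,"tz":0,"roll":0},
    {"tx":0,"ty":0,"tz":0,"roll":0},
    {"tx":0,"ty":0,"tz":0,"roll":0},
    {"tx":0,"ty":0,"tz":0,"roll":0},
    {"tx":0,"ty":0,"tz":0,"roll":0},
    {"tx":0,"ty":0,"tz":0,"roll":0},
    {"tx":0,"ty":0,"tz":0,"roll":0},
    {"tx":0,"ty":0,"tz":0,"roll":0}
  ],
  "fingers": 0.015
}}

```text
time_s: 5.6
ee_pos: [0.6139, 0.2796, 0.0487]
ee_rot: [-3.092, 0.558, -0.0]
contact_force: [0.4, 0.3, 0.2]
gripper_width: 0.274
```

```bash
python3 - <<'E'
from h import *
st()
c=arm.read_camera("wrist");cv2.imwrite("pics/w2.png",c["img"])
E
```

```text
t 5.6 p [0.6139 0.2796 0.0487] jawdeg -110.46 toolz [ 0.  0. -1.] F [0.4 0.3 0.2] w 0.274 q [ 0.33  0.74  1.57 -0.    0.83  2.26]
```

View pics/w2.png

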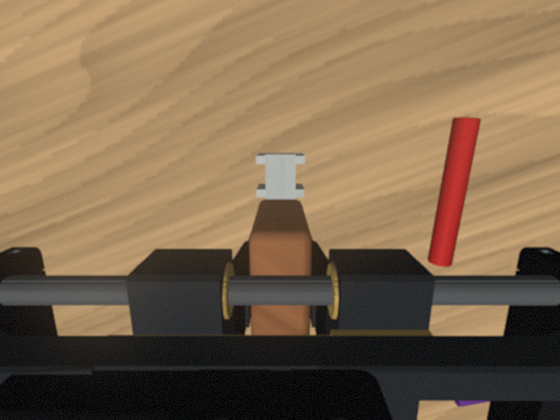

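Emit:
{"method": "drive_tool", "body": {
  "steps": [
    {"tx":0,"ty":0,"tz":0.02,"roll":0},
    {"tx":0,"ty":0,"tz":0.02,"roll":0},
    {"tx":0,"ty":0,"tz":0.02,"roll":0},
    {"tx":0,"ty":0,"tz":0.02,"roll":0},
    {"tx":-0.0115,"ty":-0.026,"tz":0,"roll":2.5},
    {"tx":-0.0115,"ty":-0.026,"tz":0,"roll":2.5},
    {"tx":-0.0115,"ty":-0.026,"tz":0,"roll":2.5},
    {"tx":-0.0115,"ty":-0.026,"tz":0,"roll":2.5},
    {"tx":-0.0115,"ty":-0.026,"tz":0,"roll":2.5},
    {"tx":-0.0115,"ty":-0.026,"tz":0,"roll":2.5},
    {"tx":-0.0115,"ty":-0.026,"tz":0,"roll":2.5},
    {"tx":-0.0115,"ty":-0.026,"tz":0,"roll":2.5},
    {"tx":-0.0115,"ty":-0.026,"tz":0,"roll":2.5},
    {"tx":-0.0115,"ty":-0.026,"tz":0,"roll":2.3},
    {"tx":0,"ty":0,"tz":0,"roll":0},
    {"tx":0,"ty":0,"tz":0,"roll":0}
  ]
}}

```text
time_s: 7.25
ee_pos: [0.4988, 0.0191, 0.1287]
ee_rot: [-3.139, -0.116, 0.0]
contact_force: [0.1, 0.9, -2.1]
gripper_width: 0.272
```

```bash
python3 - <<'E'
from h import *
st()
for n in("wrist","top","scene"):
    c=arm.read_camera(n)
    im=c["img"].copy()
    yaw=np.radians(-85.8);ex=np.array([np.cos(yaw),np.sin(yaw)]);ey=np.array([-ex[1],ex[0]]);C=np.array([.5056,-.0936])
    for x,y,z in((-.15,.075,.036),(-.15,-.075,.036),(-.15,.075,0),(-.15,-.075,0),(.15,.075,.036),(.15,-.075,.036),(.03,.069,.024),(.03,-.069,.024)):
        p=C+x*ex+y*ey;u,v=proj(c,[*p,z])
        if 0<u<560 and 0<v<420: cv2.circle(im,(int(round(u)),int(round(v))),2,(0,255,0),-1)
    cv2.imwrite(f"pics/{n}3.png",im if n=="wrist" else cv2.resize(im[120:270,240:460] if n=="top" else im[140:290,150:350],None,fx=3.5,fy=3.5,interpolation=cv2.INTER_CUBIC))
E
```

```text
t 7.25 p [0.4988 0.0191 0.1287] jawdeg -85.77 toolz [-0.  0. -1.] F [ 0.1  0.9 -2.1] w 0.272 q [-0.09  0.43  1.96 -0.    0.75  1.4 ]
```

View pics/wrist3.png

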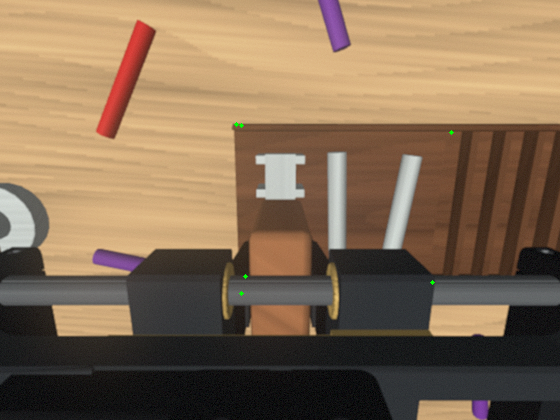

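View pics/top3.png

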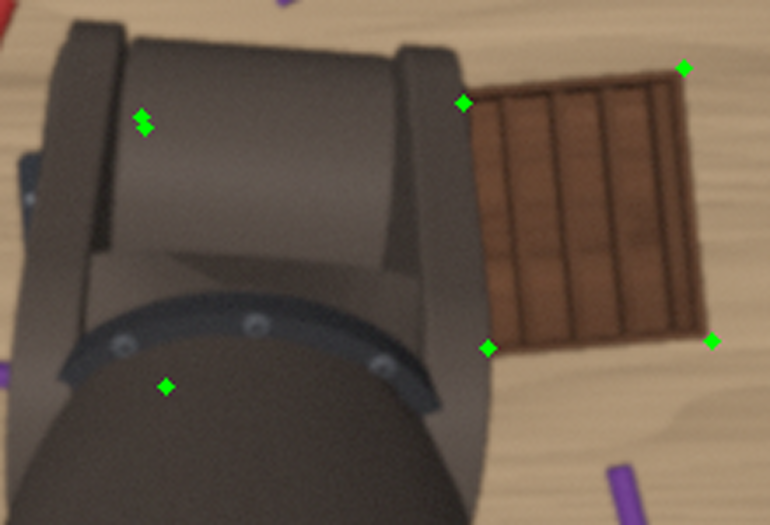

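View pics/scene3.png

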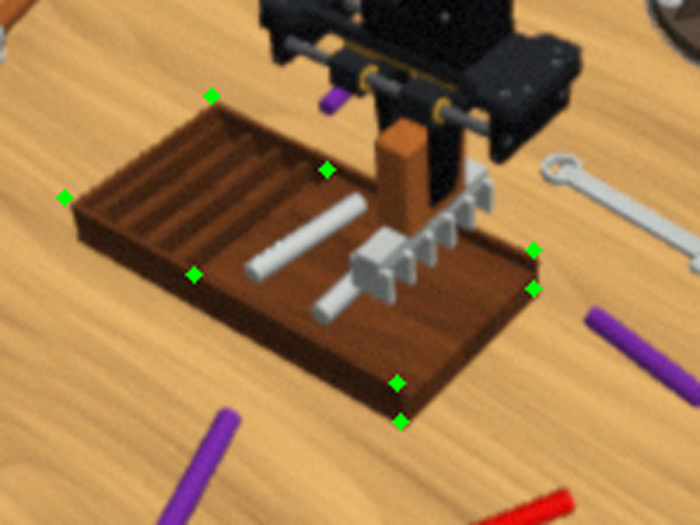

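Emit:
{"method": "drive_tool", "body": {
  "steps": [
    {"tx":0,"ty":0,"tz":-0.015,"roll":0},
    {"tx":0,"ty":0,"tz":-0.015,"roll":0},
    {"tx":0,"ty":0,"tz":-0.015,"roll":0},
    {"tx":0,"ty":0,"tz":-0.0075,"roll":0},
    {"tx":0,"ty":0,"tz":0,"roll":0},
    {"tx":0,"ty":0,"tz":0,"roll":0}
  ]
}}

```text
time_s: 8.0
ee_pos: [0.4991, 0.0197, 0.0764]
ee_rot: [3.139, 0.12, 0.0]
contact_force: [-0.1, 0.2, -2.7]
gripper_width: 0.272
```

Emit:
{"method": "drive_tool", "body": {
  "steps": [
    {"tx":0.0003,"ty":-0.004,"tz":0,"roll":0},
    {"tx":0.0003,"ty":-0.004,"tz":0,"roll":0},
    {"tx":0.0003,"ty":-0.004,"tz":0,"roll":0},
    {"tx":0.0003,"ty":-0.004,"tz":0,"roll":0},
    {"tx":0.0003,"ty":-0.004,"tz":0,"roll":0},
    {"tx":0.0003,"ty":-0.004,"tz":0,"roll":0},
    {"tx":0.0003,"ty":-0.004,"tz":0,"roll":0},
    {"tx":0.0003,"ty":-0.004,"tz":0,"roll":0},
    {"tx":0.0003,"ty":-0.004,"tz":0,"roll":0},
    {"tx":0.0003,"ty":-0.004,"tz":0,"roll":0}
  ]
}}

```text
time_s: 9.0
ee_pos: [0.5018, -0.0208, 0.0761]
ee_rot: [3.139, 0.119, -0.0]
contact_force: [-0.2, -0.9, -3.2]
gripper_width: 0.274
```

```bash
python3 - <<'E'
from h import *
st()
c=arm.read_camera("wrist");cv2.imwrite("pics/w4.png",c["img"])
c=arm.read_camera("scene");cv2.imwrite("pics/s4.png",cv2.resize(c["img"][140:290,150:350],None,fx=3.5,fy=3.5,interpolation=cv2.INTER_CUBIC))
E
```

```text
t 9.0 p [ 0.5018 -0.0208  0.0761] jawdeg -85.66 toolz [-0. -0. -1.] F [-0.2 -0.9 -3.2] w 0.274 q [-0.17  0.52  1.99 -0.    0.63  1.32]
```

View pics/w4.png

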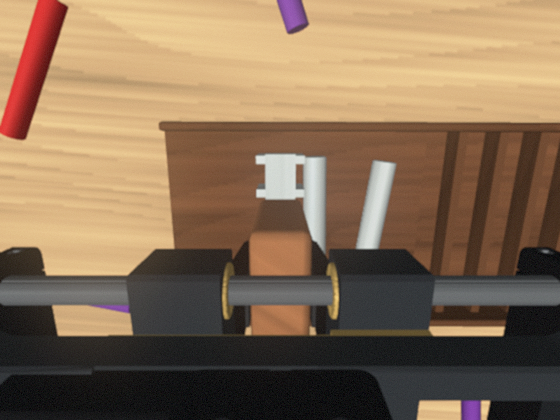

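View pics/s4.png

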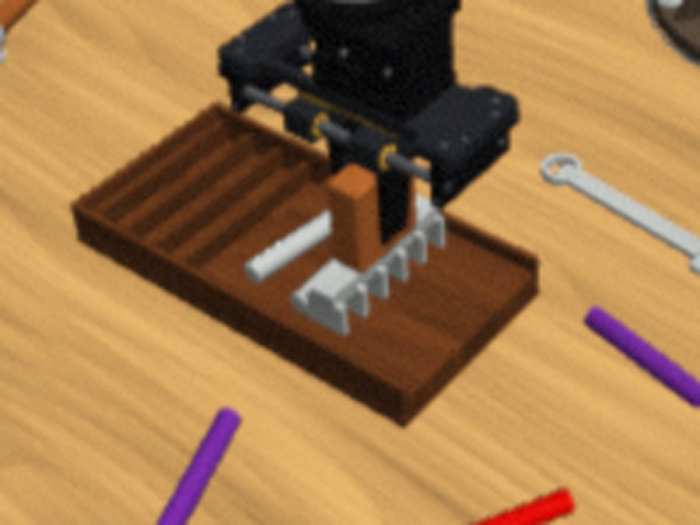

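Emit:
{"method": "drive_tool", "body": {
  "steps": [
    {"tx":0.0003,"ty":-0.004,"tz":0,"roll":0},
    {"tx":0.0003,"ty":-0.004,"tz":0,"roll":0},
    {"tx":0.0003,"ty":-0.004,"tz":0,"roll":0},
    {"tx":0.0003,"ty":-0.004,"tz":0,"roll":0},
    {"tx":0.0003,"ty":-0.004,"tz":0,"roll":0},
    {"tx":0.0003,"ty":-0.004,"tz":0,"roll":0},
    {"tx":0.0003,"ty":-0.004,"tz":0,"roll":0},
    {"tx":0.0003,"ty":-0.004,"tz":0,"roll":0},
    {"tx":0.0003,"ty":-0.004,"tz":0,"roll":0},
    {"tx":0.0003,"ty":-0.004,"tz":0,"roll":0},
    {"tx":0.0003,"ty":-0.004,"tz":0,"roll":0},
    {"tx":0.0003,"ty":-0.004,"tz":0,"roll":0},
    {"tx":0.0003,"ty":-0.004,"tz":0,"roll":0},
    {"tx":0.0003,"ty":-0.004,"tz":0,"roll":0}
  ]
}}

```text
time_s: 10.5
ee_pos: [0.5061, -0.0769, 0.0762]
ee_rot: [3.139, 0.119, -0.0]
contact_force: [-0.3, -0.2, -2.1]
gripper_width: 0.273
```

```bash
python3 - <<'E'
from h import *
st()
c=arm.read_camera("wrist");cv2.imwrite("pics/w5.png",c["img"])
c=arm.read_camera("scene");cv2.imwrite("pics/s5.png",cv2.resize(c["img"][140:290,150:350],None,fx=3.5,fy=3.5,interpolation=cv2.INTER_CUBIC))
E
```

```text
t 10.5 p [ 0.5061 -0.0769  0.0762] jawdeg -85.66 toolz [-0. -0. -1.] F [-0.3 -0.2 -2.1] w 0.273 q [-0.28  0.53  1.97 -0.    0.64  1.22]
```

View pics/w5.png

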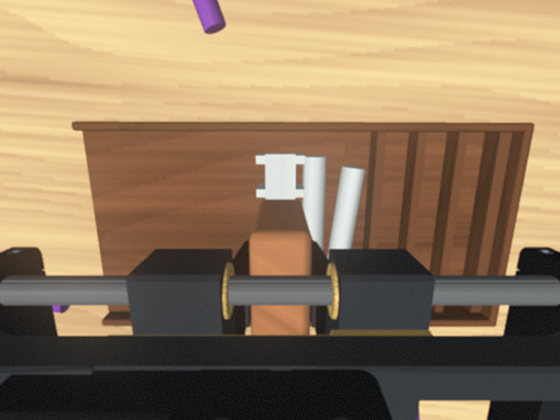

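View pics/s5.png

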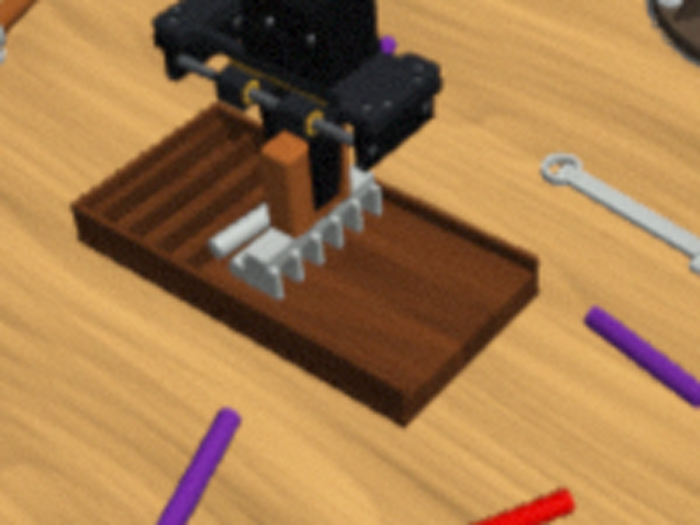

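Emit:
{"method": "drive_tool", "body": {
  "steps": [
    {"tx":0.0003,"ty":-0.004,"tz":0,"roll":0},
    {"tx":0.0003,"ty":-0.004,"tz":0,"roll":0},
    {"tx":0.0003,"ty":-0.004,"tz":0,"roll":0},
    {"tx":0.0003,"ty":-0.004,"tz":0,"roll":0},
    {"tx":0.0003,"ty":-0.004,"tz":0,"roll":0},
    {"tx":0.0003,"ty":-0.004,"tz":0,"roll":0},
    {"tx":0.0003,"ty":-0.004,"tz":0,"roll":0},
    {"tx":0.0003,"ty":-0.004,"tz":0,"roll":0},
    {"tx":0.0003,"ty":-0.004,"tz":0,"roll":0},
    {"tx":0.0003,"ty":-0.004,"tz":0,"roll":0}
  ]
}}

```text
time_s: 11.6
ee_pos: [0.5091, -0.1168, 0.0762]
ee_rot: [3.139, 0.119, -0.0]
contact_force: [-0.2, 3.7, -0.6]
gripper_width: 0.272
```

```bash
python3 - <<'E'
from h import *
st()
c=arm.read_camera("wrist");cv2.imwrite("pics/w6.png",c["img"])
E
```

```text
t 11.6 p [ 0.5091 -0.1168  0.0762] jawdeg -85.67 toolz [-0. -0. -1.] F [-0.2  3.7 -0.6] w 0.272 q [-0.35  0.54  1.95 -0.    0.66  1.14]
```

View pics/w6.png

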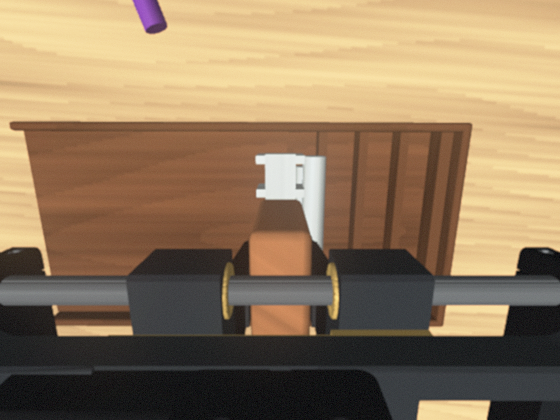

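```bash
python3 - <<'E'
from h import *
c=arm.read_camera("wrist");cv2.imwrite("pics/w6z.png",cv2.resize(c["img"][115:275,230:480],None,fx=3.2,fy=3.2,interpolation=cv2.INTER_CUBIC))
c=arm.read_camera("scene");cv2.imwrite("pics/s6.png",cv2.resize(c["img"][160:250,165:285],None,fx=6,fy=6,interpolation=cv2.INTER_CUBIC))
E
```

```text
(no output)
```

View pics/w6z.png

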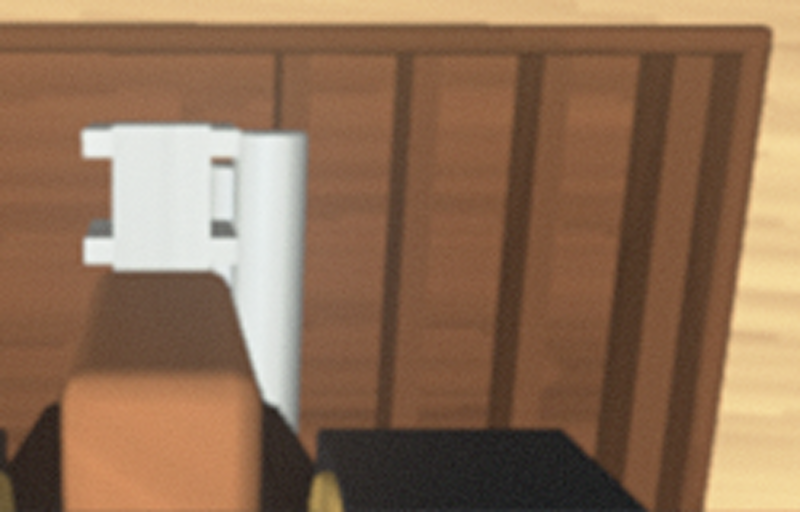

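View pics/s6.png

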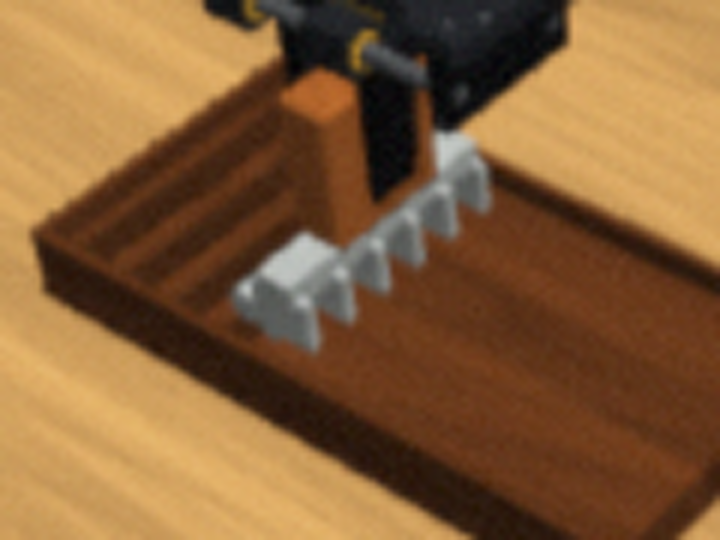

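Emit:
{"method": "drive_tool", "body": {
  "steps": [
    {"tx":0.0003,"ty":-0.004,"tz":0,"roll":0},
    {"tx":0.0003,"ty":-0.004,"tz":0,"roll":0},
    {"tx":0.0003,"ty":-0.004,"tz":0,"roll":0},
    {"tx":0.0003,"ty":-0.004,"tz":0,"roll":0},
    {"tx":0.0003,"ty":-0.004,"tz":0,"roll":0},
    {"tx":0.0003,"ty":-0.004,"tz":0,"roll":0},
    {"tx":0.0003,"ty":-0.004,"tz":0,"roll":0},
    {"tx":0.0003,"ty":-0.004,"tz":0,"roll":0},
    {"tx":0.0003,"ty":-0.004,"tz":0,"roll":0},
    {"tx":0.0003,"ty":-0.004,"tz":0,"roll":0}
  ]
}}

```text
time_s: 12.75
ee_pos: [0.5121, -0.1569, 0.0762]
ee_rot: [3.139, 0.119, -0.0]
contact_force: [0.1, -0.2, -3.6]
gripper_width: 0.275
```

```bash
python3 - <<'E'
from h import *
st()
c=arm.read_camera("wrist");cv2.imwrite("pics/w7z.png",cv2.resize(c["img"][115:275,180:430],None,fx=3.2,fy=3.2,interpolation=cv2.INTER_CUBIC))
E
```

```text
t 12.75 p [ 0.5121 -0.1569  0.0762] jawdeg -85.66 toolz [-0. -0. -1.] F [ 0.1 -0.2 -3.6] w 0.275 q [-0.42  0.55  1.91 -0.    0.67  1.07]
```

View pics/w7z.png

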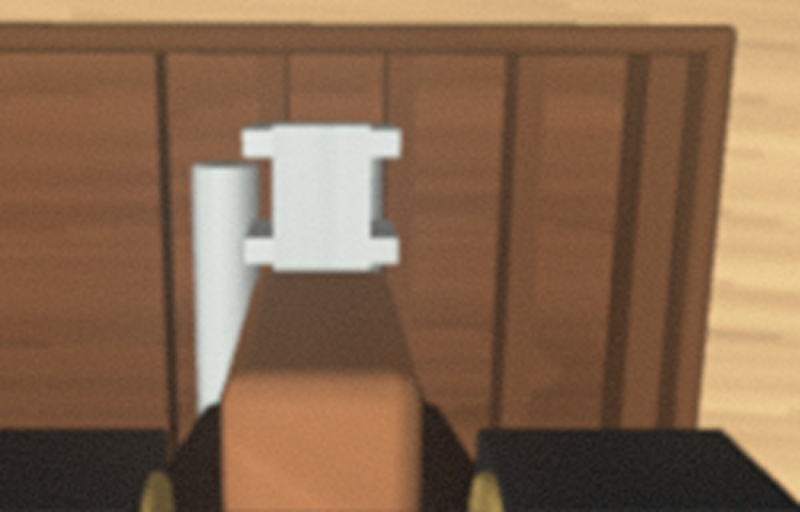

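Emit:
{"method": "drive_tool", "body": {
  "steps": [
    {"tx":0.0003,"ty":-0.004,"tz":0,"roll":0},
    {"tx":0.0003,"ty":-0.004,"tz":0,"roll":0},
    {"tx":0.0003,"ty":-0.004,"tz":0,"roll":0},
    {"tx":0.0003,"ty":-0.004,"tz":0,"roll":0},
    {"tx":0.0003,"ty":-0.004,"tz":0,"roll":0},
    {"tx":0.0003,"ty":-0.004,"tz":0,"roll":0},
    {"tx":0.0003,"ty":-0.004,"tz":0,"roll":0},
    {"tx":0.0003,"ty":-0.004,"tz":0,"roll":0},
    {"tx":0,"ty":0,"tz":0,"roll":0},
    {"tx":0,"ty":0,"tz":0.02,"roll":0},
    {"tx":0,"ty":0,"tz":0.02,"roll":0},
    {"tx":0,"ty":0,"tz":0.02,"roll":0},
    {"tx":0,"ty":0,"tz":0.02,"roll":0},
    {"tx":0,"ty":0,"tz":0,"roll":0},
    {"tx":0,"ty":0,"tz":0,"roll":0}
  ]
}}

```text
time_s: 14.3
ee_pos: [0.5143, -0.1884, 0.1558]
ee_rot: [3.139, 0.119, 0.0]
contact_force: [0.4, 0.5, -2.9]
gripper_width: 0.269
```

```bash
python3 - <<'E'
from h import *
st()
c=arm.read_camera("wrist");cv2.imwrite("pics/w8.png",c["img"])
c=arm.read_camera("top");cv2.imwrite("pics/t8.png",c["img"])
c=arm.read_camera("scene");cv2.imwrite("pics/s8.png",cv2.resize(c["img"][160:280,165:325],None,fx=5,fy=5,interpolation=cv2.INTER_CUBIC))
E
```

```text
t 14.3 p [ 0.5143 -0.1884  0.1558] jawdeg -85.66 toolz [ 0. -0. -1.] F [ 0.4  0.5 -2.9] w 0.269 q [-0.47  0.45  1.82 -0.    0.87  1.02]
```

View pics/w8.png

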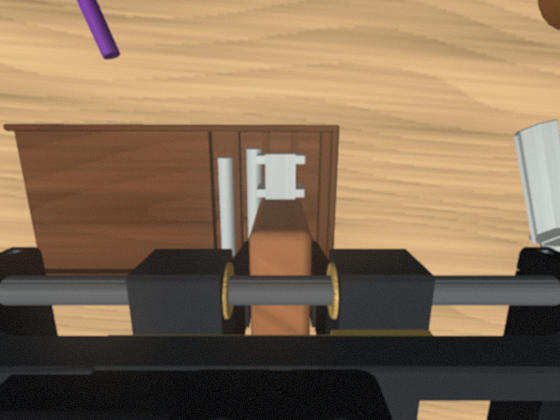

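View pics/s8.png

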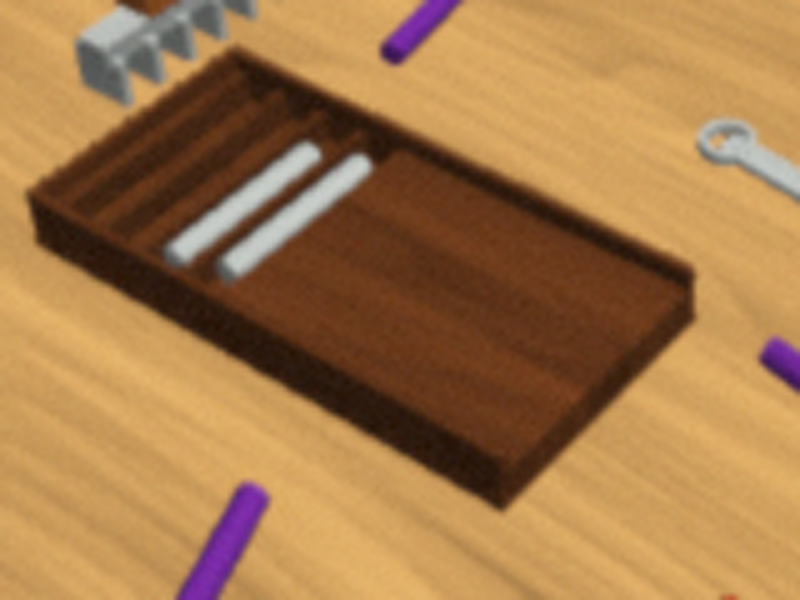

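View pics/t8.png

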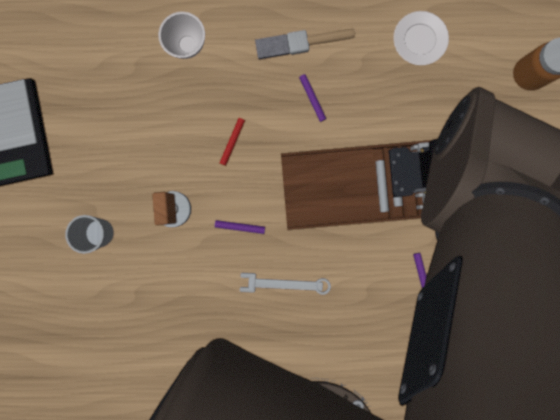

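Emit:
{"method": "drive_tool", "body": {
  "steps": [
    {"tx":0.019,"ty":0.0066,"tz":0,"roll":0},
    {"tx":0.019,"ty":0.0066,"tz":0,"roll":0},
    {"tx":0.019,"ty":0.0066,"tz":0,"roll":0},
    {"tx":0.019,"ty":0.0066,"tz":0,"roll":0},
    {"tx":0.019,"ty":0.0066,"tz":0,"roll":0},
    {"tx":0.019,"ty":0.0066,"tz":0,"roll":0},
    {"tx":0.019,"ty":0.0066,"tz":0,"roll":0},
    {"tx":0.019,"ty":0.0066,"tz":0,"roll":0},
    {"tx":0,"ty":0,"tz":0,"roll":0},
    {"tx":0,"ty":0,"tz":-0.02,"roll":0},
    {"tx":0,"ty":0,"tz":-0.02,"roll":0},
    {"tx":0,"ty":0,"tz":-0.02,"roll":0},
    {"tx":0,"ty":0,"tz":0,"roll":0},
    {"tx":0,"ty":0,"tz":0,"roll":0}
  ]
}}

```text
time_s: 15.85
ee_pos: [0.666, -0.1359, 0.0959]
ee_rot: [-3.139, -0.119, 0.002]
contact_force: [0.7, 0.7, -2.6]
gripper_width: 0.275
```

```bash
python3 - <<'E'
from h import *
st()
c=arm.read_camera("wrist");cv2.imwrite("pics/w9.png",c["img"])
c=arm.read_camera("scene");cv2.imwrite("pics/s9.png",cv2.resize(c["img"][120:320,125:345],None,fx=3,fy=3,interpolation=cv2.INTER_CUBIC))
E
```

```text
t 15.85 p [ 0.666  -0.1359  0.0959] jawdeg -85.67 toolz [-0.001  0.    -1.   ] F [ 0.7  0.7 -2.6] w 0.275 q [-0.3   0.69  1.52 -0.    0.93  1.2 ]
```

View pics/w9.png

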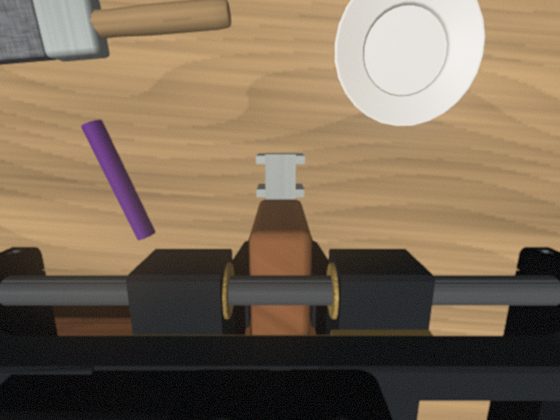

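View pics/s9.png

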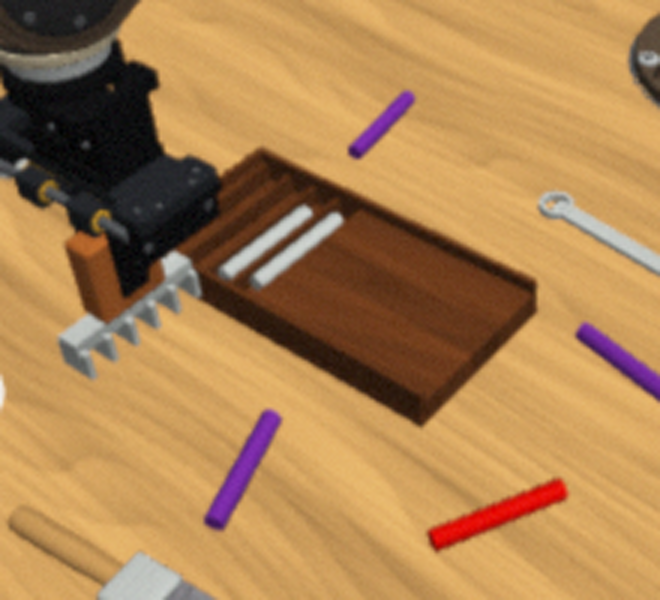

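Emit:
{"method": "drive_tool", "body": {
  "steps": [
    {"tx":0,"ty":0,"tz":-0.015,"roll":0},
    {"tx":0,"ty":0,"tz":-0.015,"roll":0},
    {"tx":0,"ty":0,"tz":-0.01,"roll":0},
    {"tx":0,"ty":0,"tz":-0.004,"roll":0},
    {"tx":0,"ty":0,"tz":-0.003,"roll":0},
    {"tx":0,"ty":0,"tz":0,"roll":0},
    {"tx":0,"ty":0,"tz":0,"roll":0},
    {"tx":0,"ty":0,"tz":0,"roll":0}
  ]
}}

```text
time_s: 16.75
ee_pos: [0.6666, -0.1358, 0.0494]
ee_rot: [3.139, 0.119, 0.001]
contact_force: [0.3, -0.7, -2.8]
gripper_width: 0.269
```

```bash
python3 -c "
from h import *
st()"
```

```text
t 16.75 p [ 0.6666 -0.1358  0.0494] jawdeg -85.66 toolz [ 0. -0. -1.] F [ 0.3 -0.7 -2.8] w 0.269 q [-0.3   0.75  1.55 -0.    0.84  1.2 ]
```

Weight is still on the gripper (-2.8 N); go down the last 0.7 mm, then open.

Emit:
{"method": "drive_tool", "body": {
  "steps": [
    {"tx":0,"ty":0,"tz":-0.0007,"roll":0},
    {"tx":0,"ty":0,"tz":0,"roll":0},
    {"tx":0,"ty":0,"tz":0,"roll":0},
    {"tx":0,"ty":0,"tz":0,"roll":0}
  ]
}}

```text
time_s: 17.15
ee_pos: [0.6666, -0.1358, 0.0488]
ee_rot: [3.139, 0.119, 0.001]
contact_force: [0.9, 0.7, 0.8]
gripper_width: 0.274
```

Emit:
{"method": "drive_tool", "body": {
  "steps": [
    {"tx":0,"ty":0,"tz":0,"roll":0},
    {"tx":0,"ty":0,"tz":0,"roll":0},
    {"tx":0,"ty":0,"tz":0,"roll":0},
    {"tx":0,"ty":0,"tz":0,"roll":0},
    {"tx":0,"ty":0,"tz":0,"roll":0},
    {"tx":0,"ty":0,"tz":0,"roll":0},
    {"tx":0,"ty":0,"tz":0,"roll":0},
    {"tx":0,"ty":0,"tz":0,"roll":0},
    {"tx":0,"ty":0,"tz":0,"roll":0},
    {"tx":0,"ty":0,"tz":0,"roll":0}
  ],
  "fingers": 0.08
}}

```text
time_s: 18.15
ee_pos: [0.6664, -0.1357, 0.0484]
ee_rot: [3.139, 0.119, -0.0]
contact_force: [-0.7, -0.3, 0.1]
gripper_width: 0.84
```

Emit:
{"method": "drive_tool", "body": {
  "steps": [
    {"tx":0,"ty":0,"tz":0.01,"roll":0},
    {"tx":0,"ty":0,"tz":0.02,"roll":0},
    {"tx":0,"ty":0,"tz":0.02,"roll":0},
    {"tx":0,"ty":0,"tz":0.02,"roll":0},
    {"tx":0,"ty":0,"tz":0.03,"roll":0},
    {"tx":0,"ty":0,"tz":0.03,"roll":0},
    {"tx":0,"ty":0,"tz":0.03,"roll":0},
    {"tx":0,"ty":-0.04,"tz":0.02,"roll":0},
    {"tx":0,"ty":-0.04,"tz":0,"roll":0},
    {"tx":0,"ty":-0.04,"tz":0,"roll":0},
    {"tx":-0.02,"ty":-0.04,"tz":0,"roll":0},
    {"tx":-0.02,"ty":-0.04,"tz":0,"roll":0},
    {"tx":-0.02,"ty":-0.04,"tz":0,"roll":0},
    {"tx":-0.02,"ty":-0.04,"tz":0,"roll":0},
    {"tx":-0.02,"ty":-0.03,"tz":0,"roll":0},
    {"tx":0,"ty":0,"tz":0,"roll":0},
    {"tx":0,"ty":0,"tz":0,"roll":0}
  ]
}}

```text
time_s: 19.85
ee_pos: [0.566, -0.4461, 0.229]
ee_rot: [3.139, 0.117, 0.001]
contact_force: [-0.0, 0.3, -0.0]
gripper_width: 0.838
```

```bash
python3 - <<'E'
from h import *
st()
c=arm.read_camera("top");cv2.imwrite("pics/t10.png",cv2.resize(c["img"][30:260,200:480],None,fx=2.5,fy=2.5,interpolation=cv2.INTER_CUBIC))
c=arm.read_camera("scene");cv2.imwrite("pics/s10.png",cv2.resize(c["img"][120:320,125:345],None,fx=3,fy=3,interpolation=cv2.INTER_CUBIC))
E
```

```text
t 19.85 p [ 0.566  -0.4461  0.229 ] jawdeg -85.75 toolz [ 0. -0. -1.] F [-0.   0.3 -0. ] w 0.838 q [-0.76  0.62  1.27  0.    1.24  0.74]
```

View pics/t10.png

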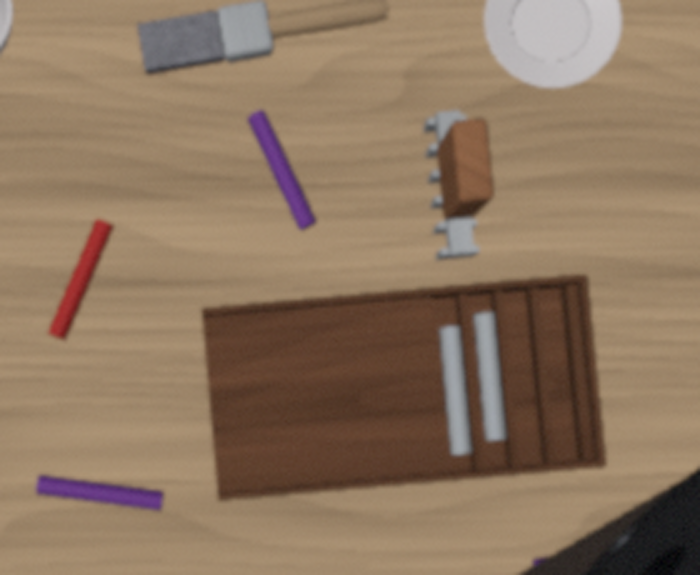

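View pics/s10.png

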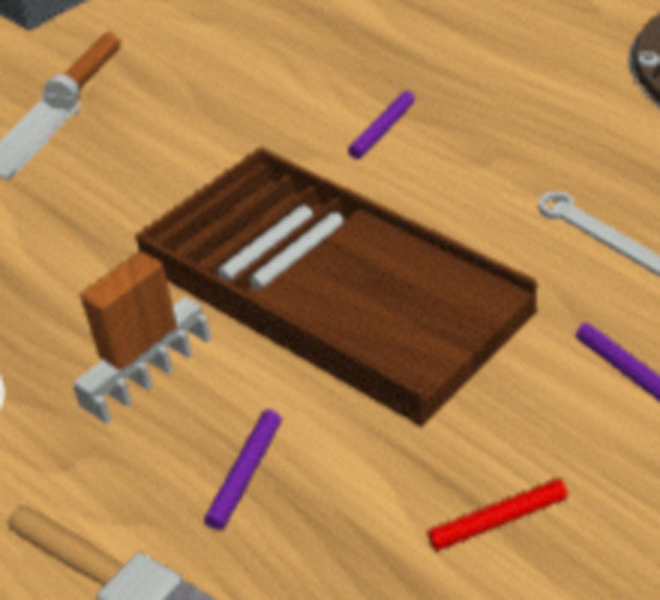

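```bash
python3 -c "
from cell import arm
print(arm.sign_off())"
```

```text
the job is handed in; nothing more can be done
None
```

I combed both rods into the tray with the rake, stood the rake upright on the bare counter beside the tray and let go. I handed the job in at about 20 s.

- **Combing:** I gripped the rake by its wooden grip and swept it along the tray at about 40 mm/s, with the tips roughly 3 mm above the ridges. The gripper never touched the rods.
- **Rods:** the last top and scene pictures show rod_b in the first groove and rod_a in the second, both lying along their grooves.
- **Rake:** it stands upright on its teeth, with about 30 mm between it and the tray. The measured force was about zero before I opened the gripper, and the arm was well clear when I handed in.
- **Forces:** the highest force reading I saw was about 4 N.

**Checks that disagreed:** my hand-picked corners in the scene camera put the tray about 12 mm, and the rake about 6 mm, from where the top camera put them. The wrist camera agreed with the top camera to about 3 mm, so I used those two. My first two move calls were refused because each row needs all four keys; nothing moved.

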